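# Set the telescopic loading probe on a pressed specimen

## Task

Set the telescopic probe of the loading stand on the white pressed specimen: twist the inner section by its wing grip counter-clockwise to unlock it, slide it down until its spring foot bears on the specimen with about 8 N, and twist it clockwise fully home to lock it at that length, then let go. Between 5 and 11 N left on the specimen is fine, but it is brittle, so never load it with more than 15 N, and leave the other things on the bench where they are.

Things in the scene. Friction and masses are not known exactly. Their poses are not given: they have to be found in the camera images.
- stand: fixed loading stand: grey base plate 170 x 130 x 12 mm, a round steel column (top 180 mm above the bench) 82 mm along the stand's -x from the probe's axis, and an arm from it that carries the upright outer tube. Origin: on the bench right under the tube's vertical axis; z up. Its position and yaw (within 0.5 rad) vary.
- tube_top (a point): centre of the upper end of the fixed outer tube of the probe, 190 mm above the bench: aluminium, 38 mm in diameter, 65 mm long, vertical; a 24 mm wide dark clamp block sticks out to 32 mm from the axis on the stand's +y side.
- section: inner telescoping section: 16 mm steel rod with a rib, about 0.25 kg, sliding straight up and down in the tube. Origin: on the axis at the foot's underside (foot spring relaxed); it does not turn. Starts 80 to 100 mm above the bench, can go down to 15 mm. Locked, it holds about 20 N; unlocked it slides with 1.5 N friction and sinks by its weight if let go.
- foot_pad (a point): centre of the underside of the section's foot: a rubber-faced disc, 22 mm diameter, 5 mm thick, on the section's lower end (this point is fixed to the section and shows the foot with its spring relaxed). The foot is sprung in the section: it gives way upward by 1 mm for each 2 N, from the first touch, up to 10 mm.
- wing (a point): centre of the black wing grip on top of the section, by which it is twisted and slid: an upright flat bar 50 mm long (this point's x), 14 mm thick (its y), 32 mm high (z), on a round collar 38 mm in diameter whose top is 16 mm below this point. The point is 208 mm above the section's origin, on the axis, and turns with the twist.
- twist (a joint): twist of the inner section in rad: 0 = locked, at its stop (starts at 0 to 0.08), grows counter-clockwise seen from above; beyond 0.9 it slides freely; the open stop is at 1.25. Twisting takes about 0.2 N m near 0 and almost nothing when open. The lock grips at any height of the section.
- stage: specimen table under the tube, coaxial with it, fixed on the stand: round foot 64 mm in diameter, and on a stem a 46 mm plate with the brittle white disc specimen (32 mm diameter, 6 mm thick) fixed on it. Origin: centre of the foot's underside, 12 mm above the bench. The stem's height differs each time: the specimen's top is 22 to 44 mm above this origin. Rigid.
- reagent_mid (a point): bystander: amber glass reagent bottle with black cap, 62 mm diameter, 125 mm tall; this point is its centre, half-way up. Leave it alone.
- beaker_mid (a point): bystander: open clear glass beaker, 68 mm diameter, 80 mm tall; this point is its centre, half-way up. Leave it alone.
- tape_mid (a point): bystander: roll of brown tape lying flat, 84 mm diameter, 24 mm tall; this point is its centre, half-way up. Leave it alone.
- jar_mid (a point): bystander: small white jar, 52 mm diameter, 60 mm tall; this point is its centre, half-way up. Leave it alone.
- spatula_mid (a point): bystander: steel lab spoon, 160 mm long, lying flat; this point is its centre, half-way up. Leave it alone.
- carton_mid (a point): bystander: small cardboard carton, 90 x 60 x 40 mm; this point is its centre, half-way up. Leave it alone.
- pen_mid (a point): bystander: white marker pen, 120 mm long, lying flat; this point is its centre, half-way up. Leave it alone.

How it is judged:
By the outcome, as a careful person would: the job done as asked, in the order asked, and still so for the second after the job is handed in, with the robot touching nothing.
It also fails if it takes over 56 s, if anything falls off the work surface, if the arm or the gripper's body presses on something with over 40 N, if the wrist force passes 120 N, or if a joint passes its speed limit or range.

## Robot

A 7-joint arm with a two-finger parallel gripper is mounted at the origin on the work surface. World frame = base frame: x ahead of the robot, y to its left, z up, the work surface at z = 0. Lengths are in mm, angles in rad, forces in N, time in s.
With the tool pointing down it reaches from about 400 to 850 mm from the base axis. Payload 10.4 kg.
Tool frame: the origin (TCP) lies at the very end of the fingers, on their centre line; the grasp point (between the pads) lies 19 mm behind it; x points along the fingers, y is the direction in which the jaws open and shut, and the axes are right-handed (so a half turn about x gives the same grasp; the last joint's range is limited). The gripper opens to 85 mm and grips with 20 to 120 N. Pads are 22 mm wide; open, the fingers measure 114 mm over their backs; the gripper's body (76 mm by 85 mm) begins 54 mm behind the grasp point. The pads swing forward as they close: fully open they stand 13 mm farther back than shut.
Start: joints at [-1.129, 0.332, -0.065, 1.46, 0.022, 1.35, -0.088], TCP at [280.144, 558.722, 231.338] pointing down, gripper open.
Joint ranges: [-2.6, 2.6], [-0.5, 2.12], [-1.47, 1.34], [0.16, 2.42], [-1.27, 4.41], [0.06, 2.06], [-2.6, 2.6]. Speed limits (rad/s): [2.22, 2.22, 2.79, 2.79, 3.14, 3.14, 3.14].

## Interface

Orientations are given as a unit quaternion [x, y, z, w].
In Python, from cell import bot gives the robot as it stands.
- The arm moves only by the tool jog_arm, never from a script. Its argument "rows" is a list of rows, each a list of 2 entries, a list of its own where there are three numbers: the shift along the tool's x, y, z in mm, then the turn, a rotation vector about the tool's x, y, z in rad. In form: [[[tx, ty, tz], [wx, wy, wz]], ...]. A call has 1 to 10 rows; each row is the pose to reach, as a shift and turn from the pose measured when the call began, along the tool's axes at that moment; what a row does not reach only later rows make up. A row lasts 1/8 s, in which the tool goes at most 62.5 mm and 10.7 degrees, less where a joint would pass 70% of its speed; a pose out of reach is approached as far as the arm can. A call with a gripper value outside its range is refused whole. "hand" is the gripper's target within -1 to 1 (fully open at 1, half-way at 0, shut at -1), set as the call begins (left out, the last holds). The fingers move at their own pace and stop on an object; "force" is the grip in N (left out, the last holds). Time passes only in rows, so rows that repeat a pose let the fingers close. It gives the time, the measured TCP pose, the force and the opening at its end, in the units of the state.
- bot.state(): the state, without advancing time (a new reading comes with each control period).
- bot.camera(name): name is "side" or "top"; returns a dict with "color" (400x640x3 uint8, red, green, blue), "range_z" (400x640 float32, mm along the optical axis (not along the pixel's ray), 0 where there is no reading), "fx", "fy", "cx", "cy" (pixels), "camera_from_world" (4x4, takes a point from world to camera coordinates). Camera axes: x right, y down, z forward; pixel columns grow to the right and rows downward; lengths in mm; the calibration is good to about 2 mm. A picture is of the moment at which its call begins.
- bot.sign_off(): hands the job in, once; it reports no verdict.
The state is a dict: "time_s": time; "joint_pos": joint angles; "joint_velocities": joint speeds; "joint_torque": joint torques, N m; "tcp_pos": TCP position; "tcp_rot": TCP orientation; "wrist_force": force on the tool from outside, world axes, zero at the start; "wrist_torque": the same for the moment, N m; "grip_width": finger opening in mm.
Only numpy, scipy, OpenCV 4.12 (cv2) and the standard library are available. Lean on these libraries where they do the work, as an engineer would, in place of code of your own. Each camera call takes 0.05 s, during which the arm holds its last target.

## Working session

There is one attempt and no reset: what is moved stays moved. The work goes in short steps, Python scripts to look and compute and a tool call to move; the robot and the scene stay as the last step left them, time stands still between calls to the robot, and variables do not carry over. Pictures are saved under pics/ and viewed, and the job is handed in when it is done.

Besides the shell and the picture viewer there is one more tool, called after "Call:" by a JSON object that holds its "fn" and its "kwargs". jog_arm: Moves the arm, as the interface text tells. Its arguments: {"type":"object","properties":{"rows":{"type":"array"},"hand":{"type":"number"},"force":{"type":"number"}},"required":["rows"]}

```bash
ls; mkdir -p pics
python3 - <<'E'
from cell import bot
import cv2,numpy as np
s=bot.state()
for k,v in s.items(): print(k,np.round(v,4))
for n in("side","top"):
    c=bot.camera(n)
    cv2.imwrite(f"pics/{n}0.png",c["color"][:,:,::-1])
    np.savez(f"pics/{n}0.npz",**c)
    print(n,c["fx"],c["fy"],c["cx"],c["cy"]);print(np.round(c["camera_from_world"],4))
E
```

```text
pics
time_s 0.0
joint_pos [-1.1286  0.3329 -0.0647  1.4609  0.0216  1.3499 -0.0885]
joint_velocities [ 0.0017 -0.0022 -0.0004  0.0005 -0.0015 -0.0011 -0.0019]
joint_torque [-1.40000e-03 -6.25432e+01  4.81000e-02 -3.91606e+01  1.61000e-02
  1.00000e-02  0.00000e+00]
tcp_pos [279.9655 558.3649 230.5185]
tcp_rot [ 0.1623  0.6882 -0.1633  0.688 ]
wrist_force [ 0.0496 -0.3911 -1.2805]
wrist_torque [0.0364 0.0485 0.0423]
grip_width 85.3449
side 495.34509427052194 495.34509427052194 318.1499267179501 208.0984560033178
[[ 8.4150000e-01 -5.4030000e-01  3.6000000e-03 -4.7301460e+02]
 [-3.0890000e-01 -4.8640000e-01 -8.1730000e-01  3.3704780e+02]
 [ 4.4330000e-01  6.8660000e-01 -5.7620000e-01  1.2515109e+03]
 [ 0.0000000e+00  0.0000000e+00  0.0000000e+00  1.0000000e+00]]
top 403.5756515756553 403.5756515756553 320.0655748758433 201.87877780031585
[[-1.8800000e-02 -9.9930000e-01 -3.1000000e-02  2.1289800e+01]
 [-9.8410000e-01  2.4000000e-02 -1.7600000e-01  5.9638390e+02]
 [ 1.7660000e-01  2.7200000e-02 -9.8390000e-01  1.4472415e+03]
 [ 0.0000000e+00  0.0000000e+00  0.0000000e+00  1.0000000e+00]]
```

View pics/side0.png

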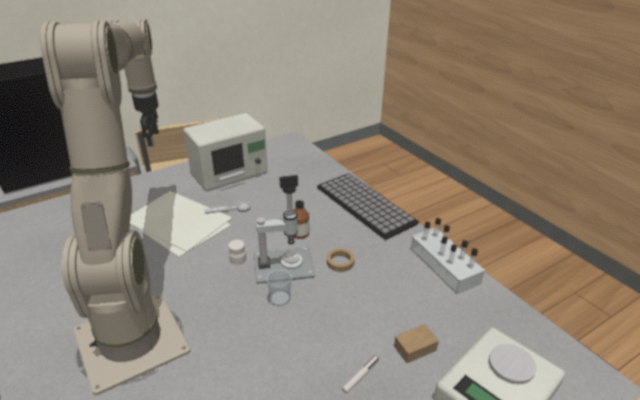

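View pics/top0.png

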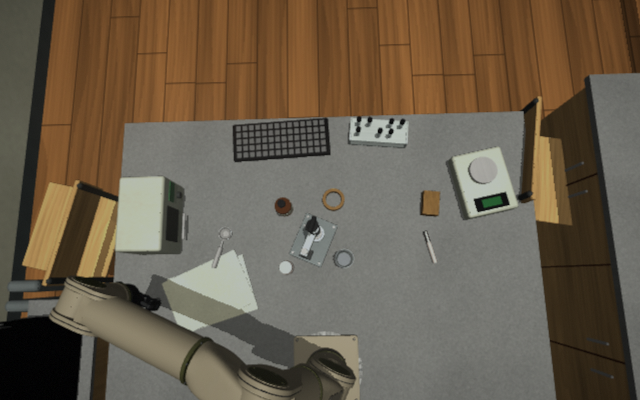

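The stand is at side (285,235) and top (314,238), with the black wing at side (289,184) and top (312,223). The bottle, tape, beaker and jar stand around it. I'll zoom in next.

```bash
cat > h.py <<'E'
import numpy as np,cv2
def load(n): 
    return dict(np.load(n))
def pts(c,depth=None):
    z=c["range_z"]; v,u=np.mgrid[:400,:640]
    P=np.stack([(u-c["cx"])/c["fx"]*z,(v-c["cy"])/c["fy"]*z,z],-1)
    T=np.linalg.inv(c["camera_from_world"])
    W=P@T[:3,:3].T+T[:3,3]; W[z==0]=np.nan
    return W
def ray(c,u,v):
    T=np.linalg.inv(c["camera_from_world"])
    d=T[:3,:3]@np.array([(u-c["cx"])/c["fx"],(v-c["cy"])/c["fy"],1]); return T[:3,3],d
def onz(c,u,v,z):
    o,d=ray(c,u,v); return o+d*(z-o[2])/d[2]
def proj(c,p):
    p=np.asarray(p,float); M=c["camera_from_world"]; q=M[:3,:3]@p+M[:3,3]
    return np.array([c["fx"]*q[0]/q[2]+c["cx"],c["fy"]*q[1]/q[2]+c["cy"]])
def tri(c1,a,c2,b):
    o1,d1=ray(c1,*a);o2,d2=ray(c2,*b);d1/=np.linalg.norm(d1);d2/=np.linalg.norm(d2)
    A=np.stack([d1,-d2],1);t=np.linalg.lstsq(A,o2-o1,rcond=None)[0]
    p,q=o1+d1*t[0],o2+d2*t[1];return (p+q)/2,np.linalg.norm(p-q)
E
python3 - <<'E'
from h import *
for n,(x0,y0,x1,y1) in dict(side=(240,165,340,310),top=(260,180,370,285)).items():
    im=cv2.imread(f"pics/{n}0.png")[y0:y1,x0:x1]
    k=min(800//(x1-x0),600//(y1-y0)); print(n,k)
    cv2.imwrite(f"pics/{n}0z.png",cv2.resize(im,None,fx=k,fy=k,interpolation=cv2.INTER_CUBIC))
    c=load(f"pics/{n}0.npz");W=pts(c)
    print((c["range_z"]>0).mean())
    dark=(c["color"].max(-1)<50); m=np.zeros_like(dark);m[y0:y1,x0:x1]=1;m&=dark
    k_,l,s,ce=cv2.connectedComponentsWithStats(m.astype(np.uint8))
    for i in range(1,k_):
        if s[i,4]>15: print(s[i],ce[i],np.nanmedian(W[l==i],0),np.nanmin(W[l==i],0),np.nanmax(W[l==i],0))
E
```

```text
side 4
0.99587109375
[281 178  16  14 160] [288.2625  183.66875] [480.47463173  22.42887148 296.34422532] [461.52039926   9.30312833 278.07289115] [500.56738017  32.65065943 313.97444366]
[319 187  21  16  37] [329.45945946 194.59459459] [781.26610606 263.10141663  17.77518608] [774.61865392 206.73554232  11.0640085 ] [789.9986904  337.24101571  21.19747653]
[297 202   5   5  18] [299.05555556 204.44444444] [579.91743139 137.35588758 125.00177652] [573.61648178 130.70080196 120.24471827] [588.52385514 151.35205503 129.04430329]
top 5
0.99603515625
[277 200   8   8  47] [280.85106383 203.23404255] [583.25808774 145.46342006 124.44535054] [571.71239811 134.01399328  95.41692197] [593.83105836 163.34322853 133.00655506]
[305 216  14  18 134] [311.55223881 224.91791045] [483.22675903  27.48602018 308.05055976] [461.34647912   9.94984289  13.91905468] [507.03268667  68.35966424 318.78427643]
```

Run:
```python
from cell import bot
print([x for x in dir(bot) if x[0]!='_'])
```

```text
['Unreachable', 'camera', 'sign_off', 'state']
```

View pics/side0z.png

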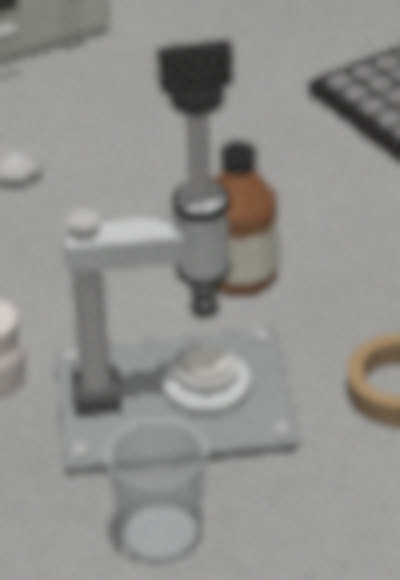

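View pics/top0z.png

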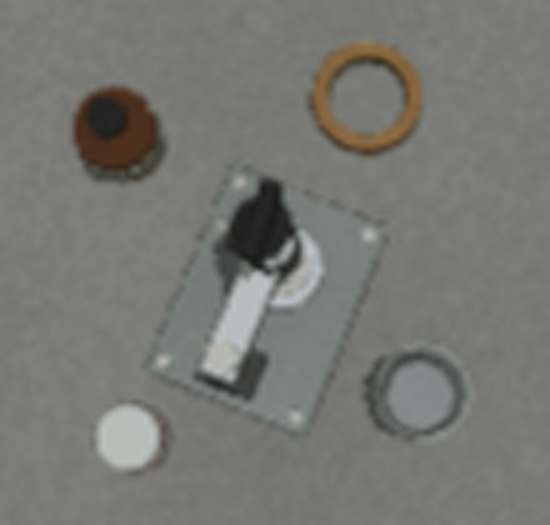

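Run:
```python
from h import *
for n,(x0,y0,x1,y1) in dict(side=(275,170,305,200),top=(298,208,328,240)).items():
    c=load(f"pics/{n}0.npz");W=pts(c)
    np.set_printoptions(linewidth=250)
    print(n);print(np.round(W[y0:y1:2,x0:x1:1,2]).astype(int))
ct=load("pics/top0.npz");cs=load("pics/side0.npz");W=pts(ct)
sub=W[205:245,295:330].reshape(-1,3); s=sub[(sub[:,2]>308)&(sub[:,2]<330)]
print(len(s),s.mean(0),s.std(0)); r=cv2.minAreaRect(s[:,:2].astype(np.float32));print(r)
C=s[:,:2]-s[:,:2].mean(0);w,v=np.linalg.eigh(C.T@C);print(w,v[:,1],np.arctan2(v[1,1],v[0,1]))
# base corner screws on base plate z=12 (zoomed px /5 + offset)
for p in [(240,181),(369,234),(163,360),(295,416)]:
    print(onz(ct,p[0]/5+260-.4,p[1]/5+180-.4,12))
W=pts(cs)
sub=W[170:200,275:305].reshape(-1,3); s=sub[(sub[:,2]>270)&(sub[:,2]<330)]
print(len(s),s.mean(0),s.max(0),s.min(0))
```

```text
side
[[  1   0   7   2   0  -2   4   6   2   5   2   2   9   2   1   1  -4   0  -2   3  -2   0  -2   1  -1   1   0  -2   5  -1]
 [  1   3   2   1   4   0   2   3   0   2   6  -5   3  -1   4   3  -1   8   4   3   1  -3  -1  -3  -5   0   0  -4   4   1]
 [ -1   1   1  -1   3   1   6   3   1  -1  -2   5   0   8   2  -2   1   4  -2  -1   3   0   1   2   1  -4   2   2   4   2]
 [ -4   2  -2  -1   2   1   0  -1   5  -2 313 313 311 314 316 313 314 314 312 315 313 315 313   5   4   1   1  -4  -1   1]
 [ -1   7  -2   0  -1 314 313 313 313 313 312 312 314 312 312 314 310 313 309 312 309 311 310 311   0   1   1   9   4   2]
 [ -2   6  -1  -3   1 309 311 310 309 311 306 309 308 308 308 306 308 305 306 305 305 304 303 302  -1   1  -1   5   3  -1]
 [  1   4   0   0   2 304 304 304 304 303 302 303 303 303 302 299 299 300 301 298 297 297 299 294   1  -3  -5   3  -3   2]
 [  4   5   2   1  -5 296 298 297 298 296 295 293 294 294 293 295 292 294 293 289 291 294 289 289   0   0  -1   0  -2   2]
 [  1   4   1   0   3 290 293 291 291 290 290 291 290 289 286 288 289 286 283 284 286 287 284 284  -3   0   3  
[... 10859 characters left out ...]
14                   14                   12                    8                    8]]
74 [485.2030768   27.12622506 312.81742616] [13.82996417  6.2184548   2.42190561]
((485.41973876953125, 27.27765655517578), (13.336384773254395, 49.28676986694336), 70.70801544189453)
[ 1188.18408016 15827.16051765] [-0.94111272  0.33809296] 2.7967028659355853
[551.50081302  57.97116211  12.        ]
[508.81150633 -39.04502177  12.        ]
[417.40460891 117.56201254  12.        ]
[373.94873614  19.34728362  12.        ]
299 [483.33967986  21.92329559 295.81868447] [508.70692789  42.93452592 316.81565561] [460.86727338   7.80193888 270.35890021]<stdin>:5: RuntimeWarning: invalid value encountered in cast
```

```bash
cat >> h.py <<'E'
from scipy.spatial.transform import Rotation as Rn
def Q(x): return Rn.from_quat(x)
def plan(s,p,yawy):
    """shift/turn in tool frame to reach tcp p, tool x down, tool y at yaw yawy"""
    R0=Q(s["tcp_rot"]); y=np.array([np.cos(yawy),np.sin(yawy),0]);x=np.array([0,0,-1.]);z=np.cross(x,y)
    R1=Rn.from_matrix(np.stack([x,y,z],1))
    return R0.inv().apply(np.asarray(p)-s["tcp_pos"]),(R0.inv()*R1).as_rotvec()
E
python3 - <<'E'
from h import *
from cell import bot
f=[]
for i in range(3):
    s=bot.state(); f.append(np.r_[s["wrist_force"],s["wrist_torque"]])
print(np.round(f,2)); M=Q(s["tcp_rot"]).as_matrix(); print(M.round(3),np.arctan2(M[1,1],M[0,1]))
ct=load("pics/top0.npz");cs=load("pics/side0.npz")
ax=np.array([485.3,27]); 
for yaw in(-.34,):
    e=np.array([np.cos(yaw),np.sin(yaw)]);n=np.array([-e[1],e[0]])
    for c,nm in((ct,'top'),(cs,'side')):
        P=np.array([proj(c,np.r_[ax+a*25*e+b*7*n,z]) for a in(-1,1) for b in(-1,1) for z in(281,313)])
        print(nm,P.min(0),P.max(0))
        print('tube top',proj(c,[*ax,190]),'tube bottom',proj(c,[*ax,125]),'spec',proj(c,[*ax,45]))
        yw=-.413; print('column top',proj(c,[ax[0]-82*np.cos(yw),ax[1]-82*np.sin(yw),180]))
W=pts(cs); np.set_printoptions(linewidth=250)
print(W[246:270:2,276:306:2,2].round().astype(int))
cc=cs["color"][246:270:2,276:306:2].min(-1);print(cc)
E
```

```text
[[-0.51  0.78 -0.11  0.03  0.02 -0.06]
 [-0.51  0.78 -0.11  0.03  0.02 -0.06]
 [-0.51  0.78 -0.11  0.03  0.02 -0.06]]
[[-0.001  0.448  0.894]
 [-0.001  0.894 -0.448]
 [-1.    -0.001  0.   ]] 1.1059984202468776
top [307.16879754 214.61912917] [317.17912548 232.65726778]
tube top [313.85651996 227.65440828] tube bottom [314.71488094 229.75791841] spec [315.67013039 232.09886466]
column top [304.48772184 250.65906498]
side [278.67297845 174.59669295] [298.56138926 189.80754877]
tube top [289.86337855 214.84488504] tube bottom [290.53151381 233.28747705] spec [291.30675425 254.68650213]
column top [260.48556528 220.42000575]
[[                  -1                    0                    1                   -3                    0                    2                    5                    5                    1                   -2                    1
                    -2                    1                    1                    1]
 [                   3                    4                    5                   -2                    2                    4                    3   
[... 3487 characters left out ...]
152 164]
 [149 147 150 151 150 143 138 143 146 146 144 146 145 144 145]
 [144 148 145 145 135 131 130 137 137 138 148 150 147 147 147]
 [147 146 141 135 118 129 135 137 137 146 171 174 158 147 148]
 [142 134 113 121 130 128 139 145 148 172 176 182 184 155 145]
 [110 101 105 132 150 156 153 164 166 163 167 170 189 167 147]
 [ 96  97 121 167 159 157 165 162 162 164 157 163 190 163 145]
 [107 106 124 181 187 161 149 140 142 147 162 191 183 145 147]
 [141 141 140 147 181 190 189 176 175 189 191 180 143 141 149]
 [148 146 148 137 135 158 173 175 177 172 160 133 135 147 149]
 [151 150 147 148 144 136 128 127 128 129 135 140 146 148 149]]<stdin>:17: RuntimeWarning: invalid value encountered in cast
```

Run:
```python
from h import *
from cell import bot
s=bot.state()
print(plan(s,[485.3,27,365],-1.911))
```

```text
(array([-133.89946876, -383.16970349,  421.7188143 ]), array([3.01699785e+00, 1.94067704e-03, 5.26208484e-05]))
```

Call:
{"fn": "jog_arm", "kwargs": {"rows": [[[-60, 0, 0], [0.17, 0, 0]], [[-110, -20, 20], [0.34, 0, 0]], [[-134, -60, 65], [0.51, 0, 0]], [[-134, -100, 110], [0.68, 0, 0]], [[-134, -140, 154], [0.85, 0, 0]], [[-134, -180, 198], [1.02, 0, 0]], [[-134, -220, 242], [1.19, 0, 0]], [[-134, -260, 286], [1.36, 0, 0]], [[-134, -300, 330], [1.53, 0, 0]], [[-134, -340, 374], [1.7, 0, 0]]], "hand": 1, "force": 40}}

```text
time_s: 1.35
tcp_pos: [462.2, 85.0, 364.9]
tcp_rot: [-0.625, -0.33, 0.626, -0.33]
wrist_force: [1.5, 0.3, -0.2]
grip_width: 85.6
```

Run:
```python
from h import *
from cell import bot
s=bot.state()
print(s["time_s"],s["tcp_pos"],s["joint_pos"],s["wrist_force"])
print(plan(s,[485.3,27,365],-1.911))
```

```text
1.35 [462.19398764  85.04008851 364.91552394] [-0.71478876 -0.07788538  0.41008122  1.63546218  0.03171371  1.57845365
 -0.90498935] [ 1.50435714  0.32948134 -0.19818557]
(array([-4.56322483e-02,  5.18207829e+01,  3.48876940e+01]), array([ 1.31161156e+00,  9.49134858e-04, -7.30180275e-04]))
```

Call:
{"fn": "jog_arm", "kwargs": {"rows": [[[0, 15, 10], [0.17, 0, 0]], [[0, 30, 20], [0.34, 0, 0]], [[0, 45, 30], [0.51, 0, 0]], [[0, 52, 35], [0.68, 0, 0]], [[0, 52, 35], [0.85, 0, 0]], [[0, 52, 35], [1.02, 0, 0]], [[0, 52, 35], [1.19, 0, 0]], [[0, 52, 35], [1.31, 0, 0]], [[0, 52, 35], [1.311, 0, 0]]]}}

```text
time_s: 2.48
tcp_pos: [485.3, 26.7, 364.7]
tcp_rot: [-0.697, 0.12, 0.697, 0.119]
wrist_force: [0.3, -0.4, 0.4]
grip_width: 85.3
```

Run:
```python
from h import *
from cell import bot
s=bot.state()
print(s["time_s"],s["tcp_pos"],s["joint_pos"],s["wrist_force"])
print(plan(s,[485.3,27,286],-1.911))
c=bot.camera("side");np.savez("pics/side1.npz",**c)
cv2.imwrite("pics/side1.png",cv2.resize(c["color"][80:230,200:400,::-1],None,fx=4,fy=4,interpolation=cv2.INTER_CUBIC))
```

```text
2.475 [485.25284577  26.7497236  364.72542317] [-0.61681204 -0.03956479  0.45578923  1.60264337  0.01824221  1.57570844
 -2.0709919 ] [ 0.26492851 -0.35564878  0.38402058]
(array([ 7.87250309e+01, -3.55538813e-01, -1.48963152e-02]), array([ 0.00127259,  0.00068047, -0.00131923]))
```

View pics/side1.png

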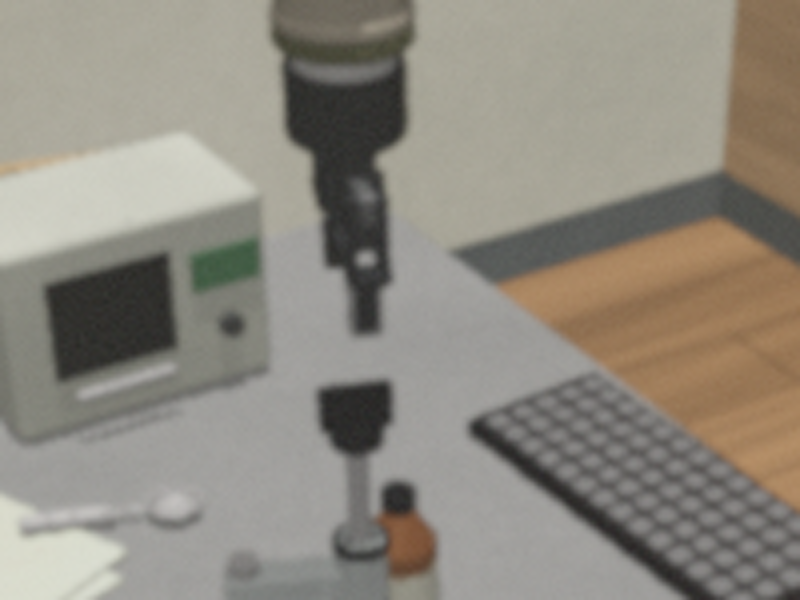

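The gripper stands right above the wing (fingers at about (365,300), wing at (356,400) in the crop), lined up. I'll descend and close gently.

Call:
{"fn": "jog_arm", "kwargs": {"rows": [[[40, 0, 0], [0, 0, 0]], [[70, 0, 0], [0, 0, 0]], [[78, 0, 0], [0, 0, 0]], [[79, 0, 0], [0, 0, 0]], [[79, 0, 0], [0, 0, 0]]]}}

```text
time_s: 3.15
tcp_pos: [485.7, 26.8, 286.9]
tcp_rot: [0.697, -0.119, -0.697, -0.118]
wrist_force: [-0.0, -0.4, 1.2]
grip_width: 85.2
```

Call:
{"fn": "jog_arm", "kwargs": {"rows": [[[0, 0, 0], [0, 0, 0]], [[0, 0, 0], [0, 0, 0]], [[0, 0, 0], [0, 0, 0]], [[0, 0, 0], [0, 0, 0]], [[0, 0, 0], [0, 0, 0]], [[0, 0, 0], [0, 0, 0]], [[0, 0, 0], [0, 0, 0]], [[0, 0, 0], [0, 0, 0]]], "hand": -1, "force": 30}}

```text
time_s: 4.15
tcp_pos: [485.8, 27.0, 287.1]
tcp_rot: [0.697, -0.118, -0.697, -0.118]
wrist_force: [0.9, 1.7, 2.2]
grip_width: 13.5
```

Run:
```python
from h import *
from cell import bot
s=bot.state();R=Q(s["tcp_rot"])
print(s["time_s"],s["tcp_pos"],s["grip_width"],R.inv().apply(s["wrist_force"]),R.inv().apply(s["wrist_torque"]),R.apply([0,1,0]))
```

```text
4.15 [485.84728811  27.00236948 287.06826982] 13.534439011998465 [-2.18215633 -1.85810685 -0.29170288] [ 0.00794278 -0.03978273 -0.83600093] [-3.29956671e-01 -9.43996074e-01 -8.70810629e-05]
```

Call:
{"fn": "jog_arm", "kwargs": {"rows": [[[0, 0, 0], [0, 0, 0]], [[0, 0, 0], [0, 0, 0]], [[0, 0, 0], [-0.05, 0, 0]], [[0, 0, 0], [-0.1, 0, 0]], [[0, 0, 0], [-0.18, 0, 0]], [[0, 0, 0], [-0.26, 0, 0]], [[0, 0, 0], [-0.34, 0, 0]], [[0, 0, 0], [-0.42, 0, 0]], [[0, 0, 0], [-0.5, 0, 0]], [[0, 0, 0], [-0.5, 0, 0]]], "force": 80}}

```text
time_s: 5.4
tcp_pos: [486.1, 27.6, 287.0]
tcp_rot: [0.705, 0.059, -0.704, 0.058]
wrist_force: [2.9, 3.9, 0.7]
grip_width: 12.5
```

```bash
cat > st.py <<'E'
from h import *
from cell import bot
s=bot.state();R=Q(s["tcp_rot"]);y=R.apply([0,1,0])
print("t",s["time_s"],"p",s["tcp_pos"].round(2) if hasattr(s["tcp_pos"],"round") else np.round(s["tcp_pos"],2),"w",round(s["grip_width"],2),"F",np.round(s["wrist_force"],2),"T",np.round(s["wrist_torque"],3),"yawy",np.arctan2(y[1],y[0]).round(4),"tilt",R.apply([1,0,0]).round(4),"q7",np.round(s["joint_pos"][6],2))
E
python3 st.py
```

```text
t 5.4 p [486.06  27.59 286.96] w 12.45 F [2.87 3.92 0.73] T [ 1.075 -0.625 -0.034] yawy -1.4052 tilt [ 1.4e-03  3.0e-04 -1.0e+00] q7 -1.56
```

Call:
{"fn": "jog_arm", "kwargs": {"rows": [[[0, -0.8, -0.8], [-0.08, 0, 0]], [[0, -0.8, -0.8], [-0.16, 0, 0]], [[0, -0.8, -0.8], [-0.24, 0, 0]], [[0, -0.8, -0.8], [-0.32, 0, 0]], [[0, -0.8, -0.8], [-0.4, 0, 0]], [[0, -0.8, -0.8], [-0.48, 0, 0]], [[0, -0.8, -0.8], [-0.56, 0, 0]], [[0, -0.8, -0.8], [-0.6, 0, 0]], [[0, -0.8, -0.8], [-0.6, 0, 0]]]}}

```text
time_s: 6.52
tcp_pos: [486.3, 28.5, 286.4]
tcp_rot: [0.656, 0.264, -0.656, 0.264]
wrist_force: [-0.6, 2.8, -3.4]
grip_width: 12.7
```

```bash
python3 st.py
```

```text
t 6.525 p [486.35  28.53 286.44] w 12.69 F [-0.6   2.85 -3.38] T [ 0.574 -0.023  0.001] yawy -0.8054 tilt [ 3.e-04 -0.e+00 -1.e+00] q7 -0.96
```

Call:
{"fn": "jog_arm", "kwargs": {"rows": [[[6, 0, 0], [0, 0, 0]], [[12, 0, 0], [0, 0, 0]], [[18, 0, 0], [0, 0, 0]], [[24, 0, 0], [0, 0, 0]], [[29, 0, 0], [0, 0, 0]], [[33, 0, 0], [0, 0, 0]], [[35, 0, 0], [0, 0, 0]], [[36, 0, 0], [0, 0, 0]], [[36, 0, 0], [0, 0, 0]]]}}

```text
time_s: 7.65
tcp_pos: [486.3, 28.5, 250.3]
tcp_rot: [-0.656, -0.264, 0.656, -0.264]
wrist_force: [-0.1, 2.2, -3.4]
grip_width: 12.5
```

```bash
python3 st.py
python3 - <<'E'
from h import *
from cell import bot
c=bot.camera("side");np.savez("pics/side2.npz",**c)
cv2.imwrite("pics/side2.png",cv2.resize(c["color"][170:280,240:340,::-1],None,fx=5,fy=5,interpolation=cv2.INTER_CUBIC))
E
python3 st.py
```

```text
t 7.65 p [486.27  28.51 250.3 ] w 12.52 F [-0.14  2.16 -3.41] T [ 0.608 -0.207  0.019] yawy -0.8054 tilt [-0.e+00 -1.e-04 -1.e+00] q7 -0.95
t 7.7 p [486.27  28.51 250.3 ] w 12.56 F [ 0.4   2.73 -3.37] T [ 0.607 -0.235 -0.035] yawy -0.8053 tilt [ 0.e+00 -1.e-04 -1.e+00] q7 -0.95
```

View pics/side2.png

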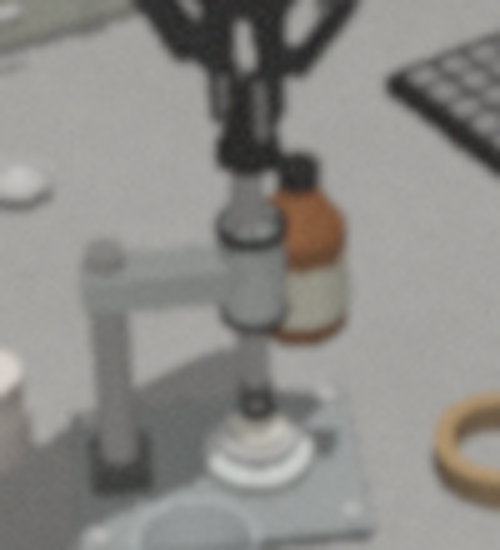

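The section slid down with the grip: the foot is at (256,403) in the crop, a few mm above the specimen at (258,432). From here I go down in small steps and watch the force.

Call:
{"fn": "jog_arm", "kwargs": {"rows": [[[2, 0, 0], [0, 0, 0]], [[4, 0, 0], [0, 0, 0]], [[4, 0, 0], [0, 0, 0]]]}}

```text
time_s: 8.07
tcp_pos: [486.2, 28.5, 246.0]
tcp_rot: [-0.656, -0.264, 0.656, -0.264]
wrist_force: [1.4, 3.1, -3.8]
grip_width: 12.3
```

Call:
{"fn": "jog_arm", "kwargs": {"rows": [[[1, 0, 0], [0, 0, 0]], [[2, 0, 0], [0, 0, 0]], [[2, 0, 0], [0, 0, 0]]]}}

```text
time_s: 8.45
tcp_pos: [486.2, 28.5, 243.9]
tcp_rot: [-0.656, -0.264, 0.656, -0.264]
wrist_force: [0.4, 2.7, -3.6]
grip_width: 12.8
```

Call:
{"fn": "jog_arm", "kwargs": {"rows": [[[1, 0, 0], [0, 0, 0]], [[1, 0, 0], [0, 0, 0]], [[1, 0, 0], [0, 0, 0]]]}}

```text
time_s: 8.82
tcp_pos: [486.2, 28.5, 242.9]
tcp_rot: [-0.656, -0.264, 0.656, -0.264]
wrist_force: [1.1, 2.8, -2.5]
grip_width: 12.5
```

Call:
{"fn": "jog_arm", "kwargs": {"rows": [[[1, 0, 0], [0, 0, 0]], [[1, 0, 0], [0, 0, 0]], [[1, 0, 0], [0, 0, 0]]]}}

```text
time_s: 9.2
tcp_pos: [486.2, 28.5, 241.8]
tcp_rot: [-0.656, -0.264, 0.656, -0.264]
wrist_force: [0.9, 3.5, -2.4]
grip_width: 12.8
```

Call:
{"fn": "jog_arm", "kwargs": {"rows": [[[1, 0, 0], [0, 0, 0]], [[1, 0, 0], [0, 0, 0]], [[1, 0, 0], [0, 0, 0]]]}}

```text
time_s: 9.57
tcp_pos: [486.2, 28.5, 240.7]
tcp_rot: [-0.656, -0.264, 0.656, -0.264]
wrist_force: [0.7, 3.0, -3.4]
grip_width: 12.3
```

Call:
{"fn": "jog_arm", "kwargs": {"rows": [[[1, 0, 0], [0, 0, 0]], [[1, 0, 0], [0, 0, 0]], [[1, 0, 0], [0, 0, 0]]]}}

```text
time_s: 9.95
tcp_pos: [486.2, 28.5, 239.7]
tcp_rot: [-0.656, -0.264, 0.656, -0.264]
wrist_force: [0.4, 3.1, -1.9]
grip_width: 12.1
```

Run:
```python
from h import *
from cell import bot
f=[]
for i in range(8):
    bot.camera("side") ; s=bot.state(); f.append(s["wrist_force"][2])
print(np.round(f,2),np.mean(f),s["tcp_pos"])
```

```text
[-1.8  -1.83 -1.91 -3.69 -1.56 -1.62 -2.52 -1.77] -2.088829607860021 [486.19250067  28.5019389  239.69626265]
```

Call:
{"fn": "jog_arm", "kwargs": {"rows": [[[1, 0, 0], [0, 0, 0]], [[1, 0, 0], [0, 0, 0]], [[1, 0, 0], [0, 0, 0]]]}}

```text
time_s: 10.72
tcp_pos: [486.3, 28.5, 238.8]
tcp_rot: [-0.656, -0.264, 0.656, -0.264]
wrist_force: [0.5, 2.4, 0.3]
grip_width: 12.7
```

```bash
cat > av.py <<'E'
from h import *
from cell import bot
f=[]
for i in range(8):
    bot.camera("side") ; s=bot.state(); f.append(s["wrist_force"][2])
print(s["time_s"],np.round(f,1),np.mean(f).round(2),np.round(s["tcp_pos"],2))
E
python3 av.py
```

```text
11.125 [ 1.5  1.   1.6  1.9  1.8 -0.1  0.7  1.5] 1.24 [486.24  28.49 238.78]
```

Call:
{"fn": "jog_arm", "kwargs": {"rows": [[[1, 0, 0], [0, 0, 0]], [[1, 0, 0], [0, 0, 0]], [[1, 0, 0], [0, 0, 0]]]}}

```text
time_s: 11.5
tcp_pos: [486.3, 28.5, 237.8]
tcp_rot: [-0.656, -0.264, 0.656, -0.264]
wrist_force: [-0.7, 3.3, 2.5]
grip_width: 12.6
```

```bash
python3 av.py
```

```text
11.9 [2.  3.  2.3 2.1 2.2 2.2 1.6 2.5] 2.22 [486.29  28.49 237.82]
```

Call:
{"fn": "jog_arm", "kwargs": {"rows": [[[0.7, 0, 0], [0, 0, 0]], [[1.3, 0, 0], [0, 0, 0]], [[1.3, 0, 0], [0, 0, 0]]]}}

```text
time_s: 12.28
tcp_pos: [486.4, 28.5, 236.7]
tcp_rot: [0.656, 0.264, -0.656, 0.264]
wrist_force: [0.1, 2.6, 4.5]
grip_width: 12.7
```

```bash
python3 av.py; python3 st.py
```

```text
12.675 [4.7 5.7 5.3 5.2 5.3 5.6 5.2 5.2] 5.27 [486.37  28.53 236.67]
t 12.675 p [486.37  28.53 236.67] w 12.62 F [0.21 2.84 5.23] T [0.704 0.014 0.059] yawy -0.8053 tilt [ 2.e-04 -2.e-04 -1.e+00] q7 -0.95
```

Call:
{"fn": "jog_arm", "kwargs": {"rows": [[[0.1, 0, 0], [0.1, 0, 0]], [[0.1, 0, 0], [0.2, 0, 0]], [[0.1, 0, 0], [0.3, 0, 0]], [[0.1, 0, 0], [0.4, 0, 0]], [[0.1, 0, 0], [0.5, 0, 0]], [[0.1, 0, 0], [0.6, 0, 0]], [[0.1, 0, 0], [0.7, 0, 0]], [[0.1, 0, 0], [0.8, 0, 0]], [[0.1, 0, 0], [0.9, 0, 0]], [[0.1, 0, 0], [0.9, 0, 0]]]}}

```text
time_s: 13.92
tcp_pos: [485.6, 27.8, 236.4]
tcp_rot: [-0.705, 0.049, 0.706, 0.048]
wrist_force: [-5.0, 0.5, 5.8]
grip_width: 12.6
```

```bash
python3 st.py
```

```text
t 13.925 p [485.59  27.83 236.44] w 12.59 F [-4.97  0.46  5.82] T [0.161 0.8   0.166] yawy -1.7071 tilt [-0.0017 -0.0011 -1.    ] q7 -1.85
```

Call:
{"fn": "jog_arm", "kwargs": {"rows": [[[0, 0, 0], [0.06, 0, 0]], [[0, 0, 0], [0.12, 0, 0]], [[0, 0, 0], [0.17, 0, 0]], [[0, 0, 0], [0.22, 0, 0]], [[0, 0, 0], [0.22, 0, 0]]]}}

```text
time_s: 14.55
tcp_pos: [485.2, 27.5, 236.4]
tcp_rot: [-0.695, 0.126, 0.697, 0.125]
wrist_force: [-2.2, 1.8, 5.3]
grip_width: 12.4
```

```bash
python3 st.py
```

```text
t 14.55 p [485.23  27.48 236.36] w 12.39 F [-2.21  1.78  5.28] T [0.495 0.24  0.152] yawy -1.928 tilt [-0.0025 -0.0014 -1.    ] q7 -2.07
```

Call:
{"fn": "jog_arm", "kwargs": {"rows": [[[0, 0, 0], [0.03, 0, 0]], [[0, 0, 0], [0.06, 0, 0]], [[0, 0, 0], [0.06, 0, 0]]]}}

```text
time_s: 14.92
tcp_pos: [485.0, 27.5, 236.4]
tcp_rot: [-0.691, 0.147, 0.693, 0.146]
wrist_force: [-3.4, 2.6, 5.4]
grip_width: 12.6
```

```bash
python3 st.py
```

```text
t 14.925 p [484.98  27.48 236.38] w 12.61 F [-3.36  2.63  5.44] T [0.724 0.274 0.232] yawy -1.9884 tilt [-0.003  -0.0015 -1.    ] q7 -2.13
```

Call:
{"fn": "jog_arm", "kwargs": {"rows": [[[0, 0, 0], [0.03, 0, 0]], [[0, 0, 0], [0.05, 0, 0]], [[0, 0, 0], [0.05, 0, 0]]]}}

```text
time_s: 15.3
tcp_pos: [484.8, 27.6, 236.4]
tcp_rot: [-0.687, 0.164, 0.689, 0.162]
wrist_force: [-2.2, 0.5, 5.4]
grip_width: 12.7
```

```bash
python3 st.py
```

```text
t 15.3 p [484.81  27.6  236.41] w 12.66 F [-2.23  0.5   5.35] T [0.561 0.121 1.868] yawy -2.036 tilt [-0.0032 -0.0022 -1.    ] q7 -2.18
```

Call:
{"fn": "jog_arm", "kwargs": {"rows": [[[0, 0, 0], [0.03, 0, 0]], [[0, 0, 0], [0.05, 0, 0]], [[0, 0, 0], [0.05, 0, 0]]]}}

```text
time_s: 15.68
tcp_pos: [484.7, 27.7, 236.5]
tcp_rot: [-0.683, 0.18, 0.685, 0.177]
wrist_force: [-2.8, -0.1, 5.0]
grip_width: 12.8
```

```bash
python3 st.py
```

```text
t 15.675 p [484.74  27.66 236.49] w 12.8 F [-2.8  -0.14  5.  ] T [0.272 0.031 2.881] yawy -2.0822 tilt [-0.0032 -0.0035 -1.    ] q7 -2.23
```

The torque jumped from 0.23 to 1.9 and then 2.9 N m, so the stop is reached and it is home. Now I relax the grip, open and retreat upward.

Call:
{"fn": "jog_arm", "kwargs": {"rows": [[[0, 0, 0], [-0.03, 0, 0]], [[0, 0, 0], [-0.03, 0, 0]], [[0, 0, 0], [-0.03, 0, 0]]], "force": 20}}

```text
time_s: 16.05
tcp_pos: [484.7, 27.6, 236.5]
tcp_rot: [-0.686, 0.17, 0.688, 0.167]
wrist_force: [-1.6, 0.6, 3.0]
grip_width: 12.5
```

```bash
python3 st.py
```

```text
t 16.05 p [484.74  27.64 236.46] w 12.53 F [-1.55  0.63  3.04] T [ 0.343 -0.111  2.299] yawy -2.0518 tilt [-0.0032 -0.0038 -1.    ] q7 -2.2
```

Call:
{"fn": "jog_arm", "kwargs": {"rows": [[[0, 0, 0], [0, 0, 0]], [[0, 0, 0], [0, 0, 0]], [[0, 0, 0], [0, 0, 0]], [[0, 0, 0], [0, 0, 0]], [[0, 0, 0], [0, 0, 0]], [[0, 0, 0], [0, 0, 0]]], "hand": 1}}

```text
time_s: 16.8
tcp_pos: [484.7, 27.7, 236.5]
tcp_rot: [-0.686, 0.17, 0.688, 0.167]
wrist_force: [0.4, 0.2, 0.1]
grip_width: 85.5
```

```bash
python3 st.py
```

```text
t 16.8 p [484.73  27.65 236.46] w 85.51 F [0.36 0.23 0.13] T [ 0.003 -0.01   0.032] yawy -2.0518 tilt [-0.0032 -0.0038 -1.    ] q7 -2.2
```

Call:
{"fn": "jog_arm", "kwargs": {"rows": [[[-20, 0, 0], [0, 0, 0]], [[-60, 0, 0], [0, 0, 0]], [[-110, 0, 0], [0, 0, 0]], [[-150, 0, 0], [0, 0, 0]], [[-160, 40, 0], [0, 0, 0]], [[-160, 90, 0], [0, 0, 0]], [[-160, 140, 0], [0, 0, 0]], [[-160, 190, 0], [0, 0, 0]], [[-160, 220, 0], [0, 0, 0]], [[-160, 220, 0], [0, 0, 0]]]}}

```text
time_s: 18.05
tcp_pos: [382.5, -168.9, 397.9]
tcp_rot: [-0.686, 0.171, 0.687, 0.169]
wrist_force: [0.6, 0.3, 0.5]
grip_width: 85.4
```

```bash
python3 st.py
python3 - <<'E'
from h import *
from cell import bot
for n,(x0,y0,x1,y1) in dict(side=(240,165,340,310),top=(260,180,370,285)).items():
    c=bot.camera(n); np.savez(f"pics/{n}9.npz",**c)
    k=min(800//(x1-x0),600//(y1-y0))
    cv2.imwrite(f"pics/{n}9z.png",cv2.resize(c["color"][y0:y1,x0:x1,::-1],None,fx=k,fy=k,interpolation=cv2.INTER_CUBIC))
W=pts(c)
sub=W[205:245,295:330].reshape(-1,3); h=sub[:,2]; s=sub[(h>252)&(h<285)]
print(len(s),np.nanmedian(s,0)); r=cv2.minAreaRect(s[:,:2].astype(np.float32));print(r)
C=s[:,:2]-s[:,:2].mean(0);w,v=np.linalg.eigh(C.T@C);print(np.arctan(v[1,1]/v[0,1]))
E
```

```text
t 18.05 p [ 382.46 -168.88  397.94] w 85.4 F [0.55 0.34 0.54] T [ 0.065  0.039 -0.026] yawy -2.0559 tilt [-0.0017 -0.0026 -1.    ] q7 -1.92
72 [485.73019539  26.47947881 261.46411315]
((485.58172607421875, 27.507373809814453), (13.999035835266113, 49.66851043701172), 68.42060852050781)
-0.39040022928475604
```

View pics/side9z.png

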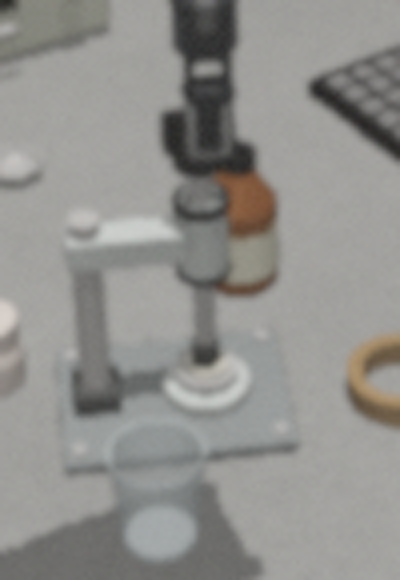

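View pics/top9z.png

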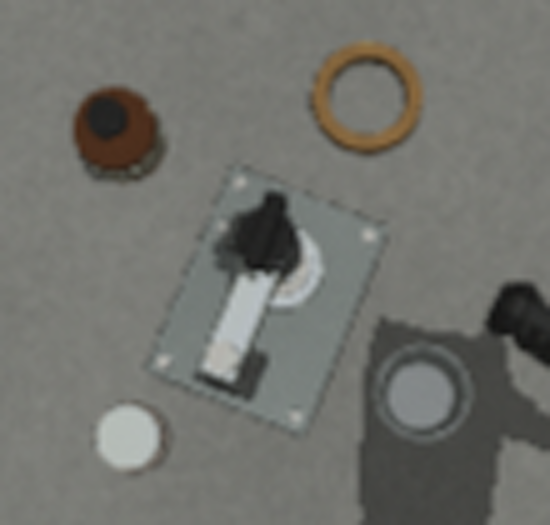

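```bash
python3 - <<'E'
from h import *
from cell import bot
def est(c,top):
    W=pts(c)[205:245,295:330].reshape(-1,3); s=W[np.abs(W[:,2]-top)<8]
    C=s[:,:2]-s[:,:2].mean(0);w,v=np.linalg.eigh(C.T@C); return np.median(s[:,2]),np.arctan(v[1,1]/v[0,1]),s[:,0].mean(),s[:,1].mean(),len(s)
print(est(load("pics/top0.npz"),312.8))
r=np.array([est(bot.camera("top"),261.5) for i in range(10)]); print(r.mean(0),r.std(0))
c0=load("pics/top0.npz");c9=load("pics/top9.npz")
d=np.abs(c0["color"].astype(int)-c9["color"]).max(-1)
for n,(u,v) in dict(jar=(285,267),bottle=(283,206),tape=(333,199),beaker=(344,258),carton=(430,203),pen=(430,247),spoon=(222,248)).items():
    print(n,np.median(d[v-8:v+8,u-8:u+8]),d[v-8:v+8,u-8:u+8].max())
E
python3 st.py
```

```text
(np.float64(312.62795628976437), np.float64(-0.3411669034998556), np.float64(485.0459672884282), np.float64(27.094829382810733), 77)
[ 2.61784840e+02 -3.79350406e-01  4.85634603e+02  2.72366915e+01
  7.06000000e+01] [0.23678593 0.00866196 0.25626236 0.13052179 1.28062485]
jar 2.0 4
bottle 1.0 4
tape 1.0 4
beaker 3.5 50
carton 1.0 4
pen 21.5 97
spoon 1.0 3
t 18.65 p [ 383.52 -166.65  397.46] w 85.28 F [-0.44 -0.13  0.42] T [ 0.023 -0.007 -0.038] yawy -2.0516 tilt [-0.0034 -0.0039 -1.    ] q7 -1.92
```

```bash
python3 -c "
from cell import bot
print(bot.sign_off())"
```

```text
the job is handed in; nothing more can be done
None
```

The probe is set and locked on the specimen with an estimated 8 N, give or take about 1.5 N. I handed the job in at about 18.7 s with the gripper open and clear of everything.

**What I did:**
- I gripped the wing and turned it 1.10 rad counter-clockwise. The unlock showed as the section's weight coming onto the wrist.
- I slid the section down about 50.6 mm until the foot bore on the specimen, then turned it clockwise to the stop and let go.

**Last checks:**
- **Load:** the last wrist readings before locking put the foot at 7.7 to 8.0 N. The slide friction leaves about ±1.5 N, and the section went about 0.25 mm lower while locking, which adds roughly 0.5 N. The load after release could not be measured directly.
- **Lock:** the twisting torque jumped from 0.23 to 1.9 and then 2.9 N m at the stand's own yaw (–0.413 rad), so I take it as fully home. The camera shows the wing only 0.04 rad past where it started. Its absolute yaw there, –0.38, is about 0.03 rad short of the stand's –0.41, within my camera error.
- **Height:** by camera the wing came down 50.8 mm, against 50.6 mm for the arm, so neither a slip in the grip nor sinking after release shows.
- **Bystanders:** the bottle, tape, jar, spoon and carton look unchanged before and after.
- **Not confirmed:** the before/after comparison differed at the beaker and the pen. The beaker lies in the arm's shadow in the last picture and looks to be in the same place. I did not look closely at the pen, but the arm never went near it.

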